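Set the iris levers of two inspection lamps

ROBOT

A 6-joint arm with a two-finger parallel gripper is mounted at the origin on a cart in front of the work surface, level with it; the furniture and walls round the work are solid. World frame = base frame: x ahead of the robot, y to its left, z up, the work surface at z = 0. Lengths are in m, angles in rad, forces in N, time in s.
With the tool pointing down it reaches from about 0.35 to 0.975 m from the base axis. Payload 7.1 kg.
Tool frame: the origin (TCP) lies midway between the tips of the shut fingers; the grasp point (between the pads) lies 19 mm behind it; z points along the fingers, y is the line along which they close (so a half turn about z gives the same grasp; the last joint's range is limited). The gripper opens to 88 mm and grips with 3 to 60 N. Pads are 20 mm wide; open, the fingers measure 115 mm over their backs; the gripper's body (75 mm by 178 mm) begins 61 mm behind the grasp point.
Start: joints at [1.29, 0.423, 1.63, -0, 1.089, -0.019], TCP at [0.162, 0.604, 0.223] pointing down, gripper open.
Joint ranges: [-3, 3], [-0.9, 2.11], [0.09, 2.58], [-1.31, 4.45], [0.11, 2.69], [-2.54, 2.54]. Speed limits (rad/s): [2.39, 2.39, 3.01, 3.14, 3.14, 3.14].

INTERFACE

Orientations are given as [roll, pitch, yaw] about the fixed x, y, z axes, in that order (R = Rz(yaw) Ry(pitch) Rx(roll)).
In Python, from workcell import manip gives the robot as it stands. The module is installed in compiled form; this text tells all that it offers.
- The arm moves only by the shell command python3 -m handwheel 'ROWS' [FORCE]. ROWS is JSON, a list of rows, each a list of 7 numbers: the shift along the tool's x, y, z in units of 40 mm (1.0 is 40 mm), then the turn, a rotation vector about the tool's x, y, z in units of 8 degrees (1.0 is 8 degrees), then the finger opening in mm, from 0 to 87.8. In form: [[dx, dy, dz, rx, ry, rz, fingers], ...]. A call has 1 to 20 rows; each row is the pose to reach, as a shift and turn from the pose commanded when the call began, along the tool's axes at that moment; what a row does not reach only later rows make up. A row lasts 1/10 s, in which the tool goes at most 50 mm and 8.59 degrees, less where a joint would pass 70% of its speed; a pose out of reach is approached as far as the arm can. A call with a gripper value outside its range is refused whole. The fingers move at their own pace and stop on an object; FORCE is the grip in N (left out, the last holds). Time passes only in rows, so rows that repeat a pose let the fingers close. It gives the time, the measured TCP pose, the force, the opening and the grip force at its end, in the units of the state.
- manip.read_state(): the state, without advancing time (a new reading comes with each control period).
- manip.get_image(name): name is "scene" or "top" or "wrist"; returns a dict with "frame" (420x560x3 uint8, red, green, blue), "vfov" (degrees; the focal length in pixels is half the picture's height over the tangent of half this angle, whatever the lens; pixels are square), "cx", "cy" (the principal point, pixels), "pose" (4x4, takes a point from camera to world coordinates). Camera axes: x right, y down, z forward; pixel columns grow to the right and rows downward; lengths in m; the calibration is good to about 2 mm. A picture is of the moment at which its call begins. There is no depth.
- manip.job_done(): hands the job in; it is judged then, once.
The state is a dict: "clock": time; "joints": joint angles; "qvel": joint speeds; "effort": joint torques, N m; "position": TCP position; "eef_rot": TCP orientation; "contact_force": force on the tool from outside, world axes, zero at the start; "wrist_torque": the same for the moment, N m; "width": opening from 0.0 (shut) to 1.0 (fully open); "grip_force": force on a finger pad.
Only numpy, scipy, OpenCV 4.12 (cv2) and the standard library are available. Lean on these libraries where they do the work, as an engineer would, in place of code of your own. Each camera call takes 0.05 s, during which the arm holds its last target. There are 200 camera calls.

TASK

Set both inspection lamps to the marked opening: on each lamp push the upright post of the ring's lever round its arc with the fingertips until the lever points squarely at the arrow clip on its scale. Push gently from the side, without gripping or lifting anything; do not shift the lamps or the arrow clips, leave the other things on the bench alone, and come away clear at the end.

Things in the scene. Friction and masses are not known exactly. Their poses are not given: they have to be found in the camera images.
- lamp_a: one of two identical inspection lamps (spot lights facing up, 2.5 kg, standing loose on the bench): round dark foot 164 mm across and 10 mm high, grey ribbed body, bright round scale plate 156 mm across with its top at 46 mm height, and on it a dark ring 88 mm across (top at 56 mm) that turns about the lamp's vertical centre line. Origin: centre of the underside of the foot; z up; the middle of the scale lies towards the lamp's own -x.
- lamp_a_ring (a joint): angle of the lamp's turning ring with its lever, rad: 0 = lever towards the lamp's own -x, growing anticlockwise seen from above; stops at -1.4 and 1.4. It turns stiffly (about 2 N at the lever knob) and stays where it is left. This lamp's lever starts 0.4 to 1.8 rad clockwise of the arrow, seen from above.
- lamp_a_clip (a joint): angle of the arrow clip on the same scale, rad, same zero and direction as the ring: the lever is set when the ring's angle equals this one. The clip is clamped and must stay where it is.
- lamp_a_lever (a point): middle of the lever's upright knob: a plain round black post 12 mm across, from 64 to 92 mm above the bench, this point at 78 mm, 62 mm from the lamp's centre line. It stands on a flat bar (8 mm wide, 50 to 56 mm high) that runs out from the ring to 68 mm radius. Nothing else on the lamp is higher than 56 mm, so a fingertip at 63 to 75 mm height can push the post round freely.
- lamp_a_lever_end (a point): outer end of the lever's flat bar, on its middle line, 68 mm from the lamp's centre line, 53 mm above the bench
- lamp_a_arrow (a point): the place where the lever's outer end must be: on the line of the arrow's point, 68 mm from the lamp's centre line, 53 mm above the bench. The arrow is a small dark steel clip (20 mm wide, 40 to 54 mm high) on the outer rim of the scale plate, from 70 to 94 mm radius, its point towards the lamp's centre
- lamp_b: one of two identical inspection lamps (spot lights facing up, 2.5 kg, standing loose on the bench): round dark foot 164 mm across and 10 mm high, grey ribbed body, bright round scale plate 156 mm across with its top at 46 mm height, and on it a dark ring 88 mm across (top at 56 mm) that turns about the lamp's vertical centre line. Origin: centre of the underside of the foot; z up; the middle of the scale lies towards the lamp's own -x.
- lamp_b_ring (a joint): angle of the lamp's turning ring with its lever, rad: 0 = lever towards the lamp's own -x, growing anticlockwise seen from above; stops at -1.4 and 1.4. It turns stiffly (about 2 N at the lever knob) and stays where it is left. This lamp's lever starts 0.4 to 1.8 rad anticlockwise of the arrow, seen from above.
- lamp_b_clip (a joint): angle of the arrow clip on the same scale, rad, same zero and direction as the ring: the lever is set when the ring's angle equals this one. The clip is clamped and must stay where it is.
- lamp_b_lever (a point): middle of the lever's upright knob: a plain round black post 12 mm across, from 64 to 92 mm above the bench, this point at 78 mm, 62 mm from the lamp's centre line. It stands on a flat bar (8 mm wide, 50 to 56 mm high) that runs out from the ring to 68 mm radius. Nothing else on the lamp is higher than 56 mm, so a fingertip at 63 to 75 mm height can push the post round freely.
- lamp_b_lever_end (a point): outer end of the lever's flat bar, on its middle line, 68 mm from the lamp's centre line, 53 mm above the bench
- lamp_b_arrow (a point): the place where the lever's outer end must be: on the line of the arrow's point, 68 mm from the lamp's centre line, 53 mm above the bench. The arrow is a small dark steel clip (20 mm wide, 40 to 54 mm high) on the outer rim of the scale plate, from 70 to 94 mm radius, its point towards the lamp's centre
- board: green circuit board, 62x110x18 mm, lying on the bench between the lamps; origin centre of underside. To be left alone.
- bottle: small white bottle with a red spout, 32 mm across, 90 mm tall, standing behind the board; origin centre of underside. To be left alone.
- screwdriver: green-handled screwdriver, 26x182x25 mm, lying on the bench between the lamps, in front of the board; origin centre of underside. To be left alone.
There are look-alikes about, which are no part of the job. What is shaped like the lamp_b but brown is not meant.

How it is judged:
By the outcome, as a careful person would: the job done as asked, in the order asked, and still so for the second after the job is handed in, with the robot touching nothing.
It also fails if it takes over 51 s, if anything falls off the work surface, if the arm or the gripper's body presses on something with over 40 N, if the wrist force passes 120 N, or if a joint passes its speed limit or range.

## Working session

There is one attempt and no reset: what is moved stays moved. The work goes in short steps, Python scripts to look and compute and a shell command to move; the robot and the scene stay as the last step left them, time stands still between calls to the robot, and variables do not carry over. Pictures are saved under pics/ and viewed, at most 10 in all, crops included, and the job is handed in when it is done.

```bash
mkdir -p pics; ls; python3 - <<'E'
from workcell import manip
import cv2,numpy as np,pickle
d={}
for n in ("scene","top"):
    i=manip.get_image(n);d[n]=i
    cv2.imwrite(f"pics/{n}0.png",cv2.cvtColor(i["frame"],cv2.COLOR_RGB2BGR))
    print(n,i["vfov"],i["cx"],i["cy"],np.round(i["pose"],3).tolist())
pickle.dump(d,open("d0.pkl","wb"))
s=manip.read_state();print(s["clock"],s["position"],s["eef_rot"],s["width"])
E
```

```text
pics
scene 46.381468253677696 279.9361384133311 206.4494884470127 [[0.77, -0.259, 0.583, -0.216], [-0.637, -0.288, 0.715, -0.879], [-0.017, -0.922, -0.387, 0.612], [0.0, 0.0, 0.0, 1.0]]
top 55.40818569205916 277.6821442079381 210.33700252643382 [[0.011, -0.988, 0.155, 0.386], [-1.0, -0.011, 0.0, 0.112], [0.002, -0.155, -0.988, 1.317], [0.0, 0.0, 0.0, 1.0]]
0.1 [0.16158493 0.60322972 0.22199367] [-3.14021670e+00 -2.66879033e-05  2.87976737e+00] 0.9973899177661314
```

View pics/top0.png

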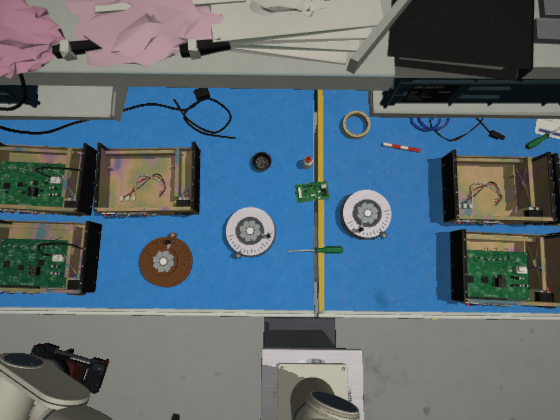

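View pics/scene0.png

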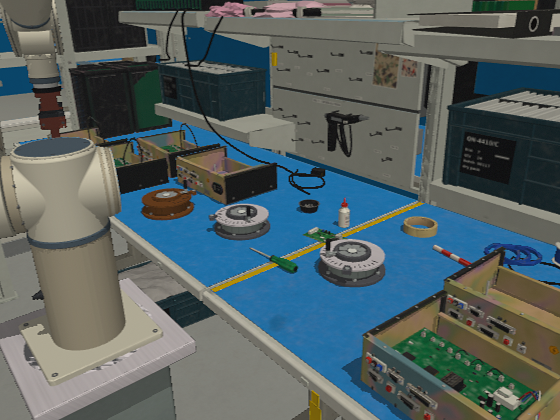

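```bash
python3 - <<'E'
import cv2,numpy as np
i=cv2.imread("pics/top0.png")
c=[cv2.resize(i[y-36:y+36,x-36:x+36],(400,400),interpolation=cv2.INTER_CUBIC) for x,y in((250,231),(367,214))]
cv2.imwrite("pics/crop1.png",np.hstack(c))
E
```

```text
(no output)
```

View pics/crop1.png

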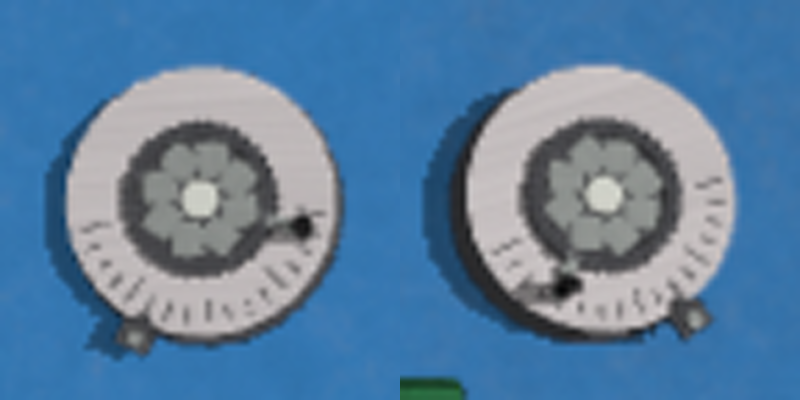

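```bash
cat > h.py <<'E'
import cv2,numpy as np,pickle
from scipy.spatial.transform import Rotation as Ro
def cast(im,uv,z):
    uv=np.atleast_2d(np.array(uv,float)); f=im["frame"].shape[0]/2/np.tan(np.radians(im["vfov"])/2)
    d=np.c_[(uv[:,0]-im["cx"])/f,(uv[:,1]-im["cy"])/f,np.ones(len(uv))]@im["pose"][:3,:3].T
    o=im["pose"][:3,3]; return o[:2]+d[:,:2]*((z-o[2])/d[:,2])[:,None]
def proj(im,p):
    f=im["frame"].shape[0]/2/np.tan(np.radians(im["vfov"])/2)
    q=im["pose"][:3,:3].T@(np.array(p)-im["pose"][:3,3]); return f*q[0]/q[2]+im["cx"],f*q[1]/q[2]+im["cy"]
def rel(s,p,yaw=None):
    R=Ro.from_euler("xyz",s["eef_rot"]); d=R.inv().apply(np.array(p)-s["position"])/.04
    r=[0,0,0] if yaw is None else (R.inv()*Ro.from_euler("xyz",[np.pi,0,yaw])).as_rotvec(degrees=True)/8
    return np.round(d,2),np.round(r,2)
E
python3 - <<'E'
from h import *
from workcell import manip
d=pickle.load(open("d0.pkl","rb"));im=d["top"]
for n,c,lev,arr in(("A",(367,214),(331+568*.18-400*.18,178+285*.18),(331+290*.18,178+318*.18)),("B",(250,231),(214+302*.18,195+226*.18),(214+135*.18,195+335*.18))):
    f=im["frame"].astype(int); m=((f.min(2)>130)&(f.max(2)-f.min(2)<40)).astype(np.uint8)
    w=np.zeros_like(m);cv2.circle(w,c,32,1,-1);m*=w
    pts=cv2.findNonZero(m); h=cv2.convexHull(pts)[:,0]; (e,ax,_)=cv2.fitEllipse(h)
    C=cast(im,e,.046)[0];L=cast(im,lev,.085)[0];A=cast(im,arr,.054)[0]
    print(n,e,ax,C,"lever",L,np.linalg.norm(L-C),np.degrees(np.arctan2(*(L-C)[::-1])),"arrow",A,np.linalg.norm(A-C),np.degrees(np.arctan2(*(A-C)[::-1])))
s=manip.read_state()
i=manip.get_image("wrist");R=Ro.from_euler("xyz",s["eef_rot"])
print("camera in tool",R.inv().apply(i["pose"][:3,3]-s["position"]),np.round(R.as_matrix().T@i["pose"][:3,:3],2).tolist(),i["vfov"],i["cx"],i["cy"])
E
```

```text
A (367.13201904296875, 213.86306762695312) (46.311492919921875, 50.460384368896484) [ 0.57688545 -0.17567127] lever [ 0.52251013 -0.14744042] 0.06126708910082674 152.56233996698418 arrow [ 0.50778537 -0.22311425] 0.08381919728210059 -145.52714264420203
B (249.5991668701172, 231.3467559814453) (47.633262634277344, 49.750579833984375) [0.51643901 0.20072297] lever [0.4996333 0.1397995] 0.06319889936659107 -105.42148864056645 arrow [0.4397294  0.23402285] 0.08362562755166626 156.53418814689215
camera in tool [ 0.07620824  0.00064193 -0.16312047] [[0.0, -0.96, -0.28], [1.0, 0.0, 0.0], [0.0, -0.28, 0.96]] 60.89253411143451 272.482328342814 214.31534729583896
```

```bash
cat >> h.py <<'E'
def tool(C,th,off,ccw,r=.062):
    "tool xy and yaw for post at angle th(deg), tool centre off behind it"
    t=np.radians(th); sg=1 if ccw else -1
    e=np.array([np.cos(t),np.sin(t)]); tg=sg*np.array([-e[1],e[0]])
    p=np.array(C)+r*e-off*tg; y=np.arctan2(*tg[::-1])+(np.pi if ccw else 0)
    return p,y
E
python3 - <<'E'
from h import *
from workcell import manip
s=manip.read_state(); p,y=tool((.577,-.1757),152.6,.032,True); print(p,y,rel(s,[*p,.2],y))
E
```

```text
[ 0.53668184 -0.11875752] 1.0925761117484498 (array([-13.73, -15.01,   0.57]), array([-1.00e-02,  1.00e-02,  1.28e+01]))
```

```bash
python3 -m handwheel '[[-13.73,-15.01,0.5,0,0,12.8,0],[-13.73,-15.01,0.5,0,0,12.8,0],[-13.73,-15.01,0.5,0,0,12.8,0],[-13.73,-15.01,0.5,0,0,12.8,0],[-13.73,-15.01,0.5,0,0,12.8,0],[-13.73,-15.01,0.5,0,0,12.8,0],[-13.73,-15.01,0.5,0,0,12.8,0],[-13.73,-15.01,0.5,0,0,12.8,0],[-13.73,-15.01,0.5,0,0,12.8,0],[-13.73,-15.01,0.5,0,0,12.8,0],[-13.73,-15.01,0.5,0,0,12.8,0],[-13.73,-15.01,0.5,0,0,12.8,0],[-13.73,-15.01,0.5,0,0,12.8,0],[-13.73,-15.01,0.5,0,0,12.8,0],[-13.73,-15.01,0.5,0,0,12.8,0],[-13.73,-15.01,0.5,0,0,12.8,0],[-13.73,-15.01,0.5,0,0,12.8,0],[-13.73,-15.01,0.5,0,0,12.8,0],[-13.73,-15.01,0.5,0,0,12.8,0],[-13.73,-15.01,0.5,0,0,12.8,0]]'
python3 - <<'E'
from h import *
from workcell import manip
s=manip.read_state(); p,y=tool((.577,-.1757),152.6,.032,True);print(s["clock"],s["width"],s["position"],s["eef_rot"],rel(s,[*p,.2],y))
i=manip.get_image("wrist");pickle.dump(i,open("w1.pkl","wb"))
cv2.imwrite("pics/w1.png",cv2.cvtColor(i["frame"],cv2.COLOR_RGB2BGR))
print(proj(i,(.577,-.1757,.046)))
E
```

```text
clock: 2.15
position: [0.5359, -0.1167, 0.2025]
eef_rot: [-3.14, 0.0, 1.094]
contact_force: [-0.5, 0.8, 0.4]
width: 0.01
grip_force: 0.0
2.15 0.009547692877881611 [ 0.53585061 -0.11674523  0.20251055] [-3.14038085e+00  2.63369081e-05  1.09407633e+00] (array([-0.04,  0.04,  0.06]), array([-0.01,  0.  ,  0.01]))
(np.float64(340.4943699614666), np.float64(232.45027204238352))
```

View pics/w1.png

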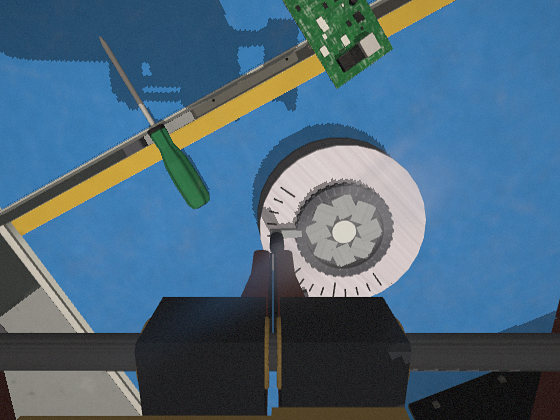

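```bash
python3 -m handwheel '[[-0.04,0.04,1.2,0,0,0,0],[-0.04,0.04,2.3,0,0,0,0],[-0.04,0.04,3.34,0,0,0,0],[-0.04,0.04,3.34,0,0,0,0],[-0.04,0.04,3.34,0,0,0,0]]'
python3 - <<'E'
from h import *
from workcell import manip
s=manip.read_state();C=(.577,-.1757);print(s["position"],s["contact_force"])
for th,off in[(152.6,.027),(152.6,.022),(152.6,.018)]+[(t,.016) for t in np.arange(154,207,4)]:
    p,y=tool(C,th,off,True);a,b=rel(s,[*p,.069],y);print(th,a,b)
E
```

```text
clock: 2.7
position: [0.5372, -0.1196, 0.0695]
eef_rot: [-3.14, 0.0, 1.094]
contact_force: [0.4, -0.4, -0.3]
width: 0.006
grip_force: 0.0
[ 0.53722876 -0.11960002  0.06945889] [ 0.41024325 -0.43917212 -0.25348668]
152.6 [-0.11 -0.02  0.01] [-0.01  0.    0.01]
152.6 [-0.24 -0.02  0.01] [-0.01  0.    0.01]
152.6 [-0.34 -0.02  0.01] [-0.01  0.    0.01]
154 [-0.43 -0.03  0.01] [-0.01  0.   -0.17]
158 [-0.54 -0.05  0.01] [-0.01  0.   -0.67]
162 [-0.65 -0.07  0.01] [-0.01  0.   -1.17]
166 [-0.76 -0.07  0.01] [-0.01  0.   -1.67]
170 [-0.87 -0.07  0.01] [-0.01  0.   -2.17]
174 [-0.98 -0.06  0.01] [-0.01  0.   -2.67]
178 [-1.09 -0.04  0.01] [-0.01 -0.   -3.17]
182 [-1.2  -0.02  0.01] [-0.01 -0.   -3.67]
186 [-1.31  0.01  0.01] [-0.01 -0.   -4.17]
190 [-1.41  0.05  0.01] [-0.01 -0.   -4.67]
194 [-1.51  0.1   0.01] [-0.01 -0.   -5.17]
198 [-1.61  0.15  0.01] [-0.01 -0.   -5.67]
202 [-1.7   0.21  0.01] [-0.01 -0.   -6.17]
206 [-1.79  0.28  0.01] [-0.01 -0.   -6.67]
```

```bash
python3 -m handwheel '[[-0.11,-0.02,0,0,0,0,0],[-0.24,-0.02,0,0,0,0,0],[-0.34,-0.02,0,0,0,0,0],[-0.43,-0.03,0,0,0,-0.17,0],[-0.54,-0.05,0,0,0,-0.67,0],[-0.65,-0.07,0,0,0,-1.17,0],[-0.76,-0.07,0,0,0,-1.67,0],[-0.87,-0.07,0,0,0,-2.17,0],[-0.98,-0.06,0,0,0,-2.67,0],[-1.09,-0.04,0,0,0,-3.17,0],[-1.2,-0.02,0,0,0,-3.67,0],[-1.31,0.01,0,0,0,-4.17,0],[-1.41,0.05,0,0,0,-4.67,0],[-1.51,0.1,0,0,0,-5.17,0],[-1.61,0.15,0,0,0,-5.67,0],[-1.61,0.15,0,0,0,-5.67,0]]'
python3 - <<'E'
from h import *
from workcell import manip
a=manip.get_image("top");b=manip.get_image("wrist");pickle.dump((a,b),open("w2.pkl","wb"))
f=cv2.resize(a["frame"][178:250,331:403],(400,400),interpolation=cv2.INTER_CUBIC)
cv2.imwrite("pics/w2.png",cv2.cvtColor(np.hstack([f,cv2.resize(b["frame"],(400,300))[:, :] if 0 else cv2.copyMakeBorder(cv2.resize(b["frame"],(400,300)),0,100,0,0,0)]),cv2.COLOR_RGB2BGR))
E
```

```text
clock: 4.3
position: [0.5136, -0.1813, 0.0701]
eef_rot: [3.14, 0.001, 1.884]
contact_force: [0.3, 0.2, 0.4]
width: 0.004
grip_force: 0.0
```

View pics/w2.png

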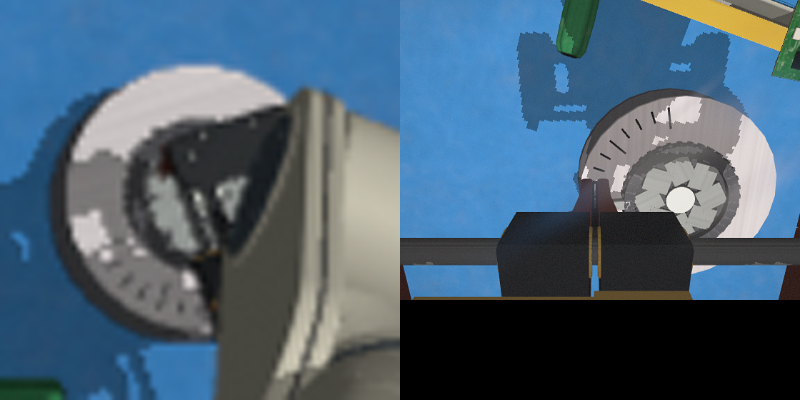

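```bash
python3 - <<'E'
from h import *
from workcell import manip
s=manip.read_state();C=(.577,-.1757)
s["position"][:2],y=tool(C,198,.016,True);s["eef_rot"]=[np.pi,0,y]
for th,off in[(202,.016),(206,.016),(208,.016),(208,.026)]:
    p,y=tool(C,th,off,True);a,b=rel(s,[*p,s["position"][2]],y);print(th,a,b)
E
```

```text
202 [-0.11 -0.02 -0.  ] [ 0.   0.  -0.5]
206 [-0.22 -0.04 -0.  ] [ 0.  0. -1.]
208 [-0.28 -0.05 -0.  ] [-0.    0.   -1.25]
208 [-0.03 -0.09 -0.  ] [-0.    0.   -1.25]
```

```bash
python3 -m handwheel '[[-0.06,-0.01,0,0,0,-0.25,0],[-0.11,-0.02,0,0,0,-0.5,0],[-0.22,-0.04,0,0,0,-1.0,0],[-0.28,-0.05,0,0,0,-1.25,0],[-0.28,-0.05,0,0,0,-1.25,0],[0.05,-0.1,0,0,0,-1.25,0],[0.1,-0.1,-0.5,0,0,-1.25,0],[0.1,-0.1,-1.6,0,0,-1.25,0],[-0.6,0,-2.5,0,0,-1.25,0],[-1.6,0.3,-3,0,0,-1.25,0],[-2.3,0.5,-3,0,0,-1.25,0],[-2.3,0.5,-3,0,0,-1.25,0],[-2.3,0.5,-3,0,0,-1.25,0]]'
python3 - <<'E'
from h import *
from workcell import manip
b=manip.get_image("wrist");a=manip.get_image("top");pickle.dump((a,b),open("w3.pkl","wb"))
cv2.imwrite("pics/w3.png",cv2.cvtColor(b["frame"],cv2.COLOR_RGB2BGR))
print(proj(b,(.577,-.1757,.046)))
E
```

```text
clock: 5.7
position: [0.5597, -0.261, 0.1884]
eef_rot: [-3.141, -0.001, 2.057]
contact_force: [-0.7, 0.3, -0.1]
width: 0.008
grip_force: 0.0
(np.float64(339.0378081085096), np.float64(123.28568154393437))
```

View pics/w3.png

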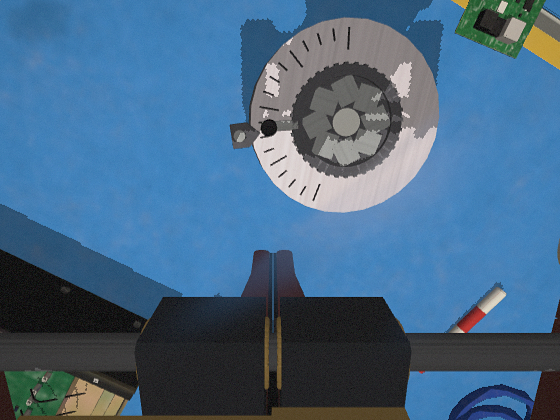

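```bash
cat >> h.py <<'E'
def ang(v): return np.degrees(np.arctan2(v[1],v[0]))%360
def measure(b,C0,dbg=None):
    f=b["frame"].astype(int); mx,mn=f.max(2),f.min(2)
    uv=np.indices(mx.shape)[::-1].reshape(2,-1).T
    def rr(z): return np.linalg.norm(cast(b,uv,z)-C0,axis=1).reshape(mx.shape)
    notblue=(f[...,2]-f[...,0]<35)
    r46=rr(.046)
    # plate: bright pixels hull, iterate once for centre
    m=((mn>85)&(mx-mn<45)&(r46<.088)).astype(np.uint8)
    m=cv2.morphologyEx(m,cv2.MORPH_OPEN,np.ones((5,5)))
    n,l,st,_=cv2.connectedComponentsWithStats(m); m=(l==1+st[1:,4].argmax()).astype(np.uint8)
    h=cv2.convexHull(cv2.findNonZero(m))[:,0]; w=cast(b,h,.046)
    (cx,cy),r=cv2.minEnclosingCircle((w*1000).astype(np.float32)); C=np.array([cx,cy])/1000
    r92=np.linalg.norm(cast(b,uv,.092)-C,axis=1).reshape(mx.shape)
    p=(mx<38)&(r92>.050)&(r92<.074)
    n,l,st,ce=cv2.connectedComponentsWithStats(p.astype(np.uint8)); k=1+st[1:,4].argmax()
    P=cast(b,ce[k],.092)[0]
    r54=np.linalg.norm(cast(b,uv,.054)-C,axis=1).reshape(mx.shape)
    q=notblue&(r54>.0815)&(r54<.096)&(mx>45)
    n,l,st2,ce2=cv2.connectedComponentsWithStats(q.astype(np.uint8)); j=1+st2[1:,4].argmax()
    A=cast(b,ce2[j],.054)[0]
    print("C",C,"r",r,"post",ce[k],st[k,4],np.linalg.norm(P-C),ang(P-C),"clip",ce2[j],st2[j,4],np.linalg.norm(A-C),ang(A-C))
    return C
E
python3 - <<'E'
from h import *
a,b=pickle.load(open("w3.pkl","rb"))
C=measure(b,np.array((.577,-.1757)))
# by hand cross-check
g=cast(b,(345.5,122),.05)[0];print("hub",g)
for n,uv,z in(("post",(268.5,128),.092),("clip mark",(240,136),.054)):
    v=cast(b,uv,z)[0]-C;print(n,ang(v),np.linalg.norm(v))
x,y=200,70
cv2.imwrite("pics/w3c.png",cv2.cvtColor(cv2.resize(b["frame"][y:y+100,x:x+160],(800,500),interpolation=cv2.INTER_CUBIC),cv2.COLOR_RGB2BGR))
E
```

```text
C [ 0.57980115 -0.17255501] r 78.100341796875 post [268.26804124 127.36082474] 194 0.06214712592060428 210.57363743473513 clip [238.58152174 135.33423913] 368 0.08743240130702098 214.96214602856804
hub [ 0.58045553 -0.17258375]
post 210.98632556333806 0.062006852008755435
clip mark 215.40509390139877 0.08636596049877354
```

View pics/w3c.png

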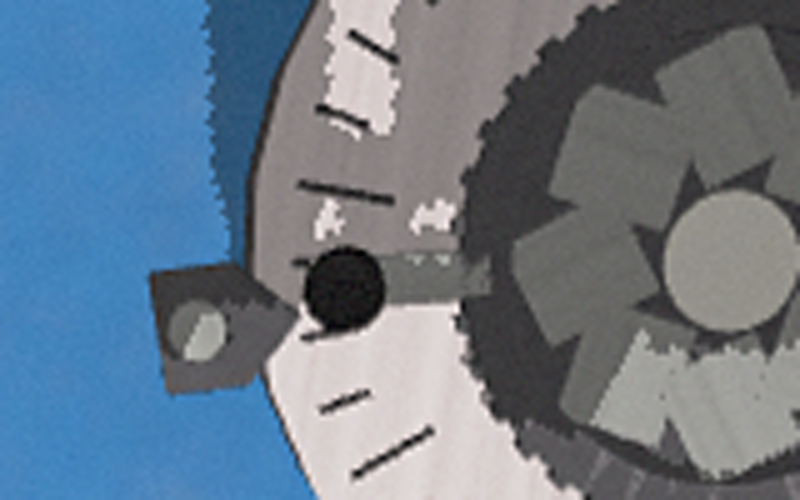

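```bash
python3 - <<'E'
from h import *
C=(.577,-.1757)
p,y=tool(C,198,.016,True); R=Ro.from_euler("xyz",[np.pi,0,y])
P=np.array([*p,.07])+R.apply([-2.3*.04,.5*.04,-3*.04]); R2=R*Ro.from_rotvec([0,0,-10],degrees=True)
s=dict(position=P,eef_rot=R2.as_euler("xyz"));print(P)
for th,off,z in[(208,.032,.14),(208,.032,.07),(208,.02,.07),(208,.016,.07),(210,.016,.07),(211.3,.016,.07),(212.3,.016,.07),(212.3,.03,.07)]:
    p,y=tool(C,th,off,True);a,b=rel(s,[*p,z],y);print(th,off,a,b)
E
```

```text
[ 0.56054092 -0.26095901  0.19      ]
208 0.032 [ 2.49 -0.19  1.25] [0. 0. 0.]
208 0.032 [ 2.49 -0.19  3.  ] [0. 0. 0.]
208 0.02 [ 2.19 -0.19  3.  ] [0. 0. 0.]
208 0.016 [ 2.09 -0.19  3.  ] [0. 0. 0.]
210 0.016 [ 2.03 -0.2   3.  ] [ 0.    0.   -0.25]
211.3 0.016 [ 2.   -0.21  3.  ] [ 0.    0.   -0.41]
212.3 0.016 [ 1.97 -0.21  3.  ] [ 0.    0.   -0.54]
212.3 0.03 [ 2.32 -0.24  3.  ] [ 0.    0.   -0.54]
```

```bash
python3 -m handwheel '[[1.2,-0.1,0,0,0,0,0],[2.49,-0.19,0.2,0,0,0,0],[2.49,-0.19,1.25,0,0,0,0],[2.49,-0.19,2.4,0,0,0,0],[2.49,-0.19,3,0,0,0,0],[2.35,-0.19,3,0,0,0,0],[2.19,-0.19,3,0,0,0,0],[2.09,-0.19,3,0,0,0,0],[2.03,-0.2,3,0,0,-0.25,0],[2.0,-0.21,3,0,0,-0.41,0],[1.97,-0.21,3,0,0,-0.54,0],[1.97,-0.21,3,0,0,-0.54,0],[1.97,-0.21,3,0,0,-0.54,0],[2.32,-0.24,3,0,0,-0.54,0],[2.45,-0.24,2.4,0,0,-0.54,0],[2.45,-0.2,1.2,0,0,-0.3,0],[1.2,-0.1,0,0,0,0,0],[0,0,0,0,0,0,0],[0,0,0,0,0,0,0],[0,0,0,0,0,0,0]]'
python3 - <<'E'
from h import *
from workcell import manip
b=manip.get_image("wrist");pickle.dump(b,open("w4.pkl","wb"))
measure(b,np.array((.58,-.1726)))
x,y=200,70
cv2.imwrite("pics/w4c.png",cv2.cvtColor(cv2.resize(b["frame"][y:y+100,x:x+160],(800,500),interpolation=cv2.INTER_CUBIC),cv2.COLOR_RGB2BGR))
E
```

```text
clock: 7.8
position: [0.561, -0.2626, 0.1891]
eef_rot: [3.141, 0.001, 2.057]
contact_force: [0.0, 0.3, -0.0]
width: 0.005
grip_force: 0.0
C [ 0.57987347 -0.17258296] r 78.047119140625 post [268.49717514 130.        ] 177 0.06179895783814549 214.32027673111173 clip [237.85444744 132.46630728] 371 0.08744199262251573 214.95835457717513
```

View pics/w4c.png

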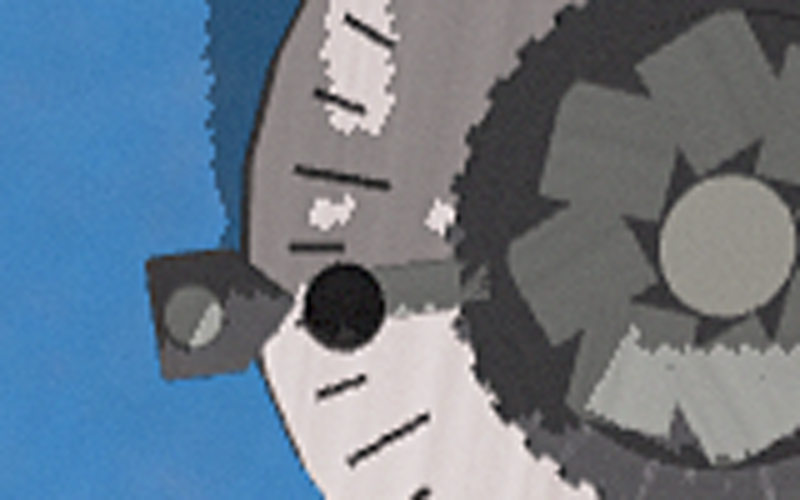

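```bash
python3 - <<'E'
from h import *
from workcell import manip
s=manip.read_state();p,y=tool((.519,.204),254.6,.035,False);print(p,y,rel(s,[*p,.19],y))
E
```

```text
[0.53627886 0.13493162] 2.872811948782666 (array([ 9.02,  4.12, -0.04]), array([-0.  , -0.02, -5.84]))
```

```bash
python3 -m handwheel '[[9.02,4.12,0,0,0,-5.84,0],[9.02,4.12,0,0,0,-5.84,0],[9.02,4.12,0,0,0,-5.84,0],[9.02,4.12,0,0,0,-5.84,0],[9.02,4.12,0,0,0,-5.84,0],[9.02,4.12,0,0,0,-5.84,0],[9.02,4.12,0,0,0,-5.84,0],[9.02,4.12,0,0,0,-5.84,0],[9.02,4.12,0,0,0,-5.84,0],[9.02,4.12,0,0,0,-5.84,0],[9.02,4.12,0,0,0,-5.84,0],[9.02,4.12,0,0,0,-5.84,0],[9.02,4.12,0,0,0,-5.84,0],[9.02,4.12,0,0,0,-5.84,0]]'
python3 - <<'E'
from h import *
from workcell import manip
b=manip.get_image("wrist");pickle.dump(b,open("b1.pkl","wb"))
cv2.imwrite("pics/b1.png",cv2.cvtColor(b["frame"],cv2.COLOR_RGB2BGR))
measure(b,np.array((.519,.204)))
E
```

```text
clock: 9.25
position: [0.5371, 0.1331, 0.1891]
eef_rot: [-3.142, -0.0, 2.873]
contact_force: [0.7, 0.9, 1.1]
width: 0.004
grip_force: 0.0
C [0.51858588 0.20222284] r 78.21085357666016 post [271.18584071 164.88495575] 226 0.06207200531303222 252.19280575813227 clip [367.63656388  48.58590308] 454 0.08712133732508158 156.80179088042394
```

View pics/b1.png

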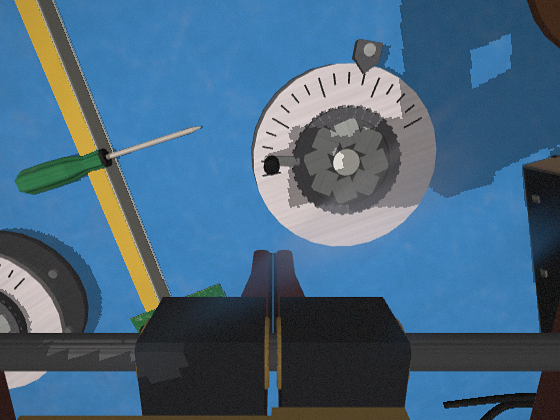

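```bash
python3 -m handwheel '[[-0.05,0,1,0,0,0,0],[-0.05,0,2.2,0,0,0,0],[-0.05,0,3,0,0,0,0],[-0.05,0,3,0,0,0,0],[-0.05,0,3,0,0,0,0]]'
python3 - <<'E'
from h import *
from workcell import manip
s=manip.read_state();C=(.5186,.2022);print(s["position"])
for th,off in[(252,.027),(252,.022),(252,.019)]+[(t,.0176) for t in (250,*np.arange(246,158,-4.))]:
    p,y=tool(C,th,off,False);a,b=rel(s,[*p,s["position"][2]],y);print(th,a[:2],b[2])
E
```

```text
clock: 9.8
position: [0.539, 0.1334, 0.0692]
eef_rot: [-3.141, -0.001, 2.874]
contact_force: [-0.4, -0.4, 0.2]
width: 0.008
grip_force: 0.0
[0.53900383 0.13336374 0.06924895]
252 [ 0.34 -0.06] 0.33
252 [ 0.47 -0.05] 0.33
252 [ 0.54 -0.05] 0.33
250 [ 0.63 -0.06] 0.58
246.0 [ 0.75 -0.07] 1.08
242.0 [ 0.86 -0.08] 1.58
238.0 [ 0.97 -0.09] 2.08
234.0 [ 1.08 -0.08] 2.58
230.0 [ 1.19 -0.07] 3.08
226.0 [ 1.3  -0.05] 3.58
222.0 [ 1.41 -0.02] 4.08
218.0 [1.52 0.02] 4.58
214.0 [1.62 0.06] 5.08
210.0 [1.72 0.11] 5.58
206.0 [1.82 0.17] 6.08
202.0 [1.91 0.23] 6.58
198.0 [2.   0.31] 7.08
194.0 [2.08 0.38] 7.58
190.0 [2.16 0.46] 8.08
186.0 [2.23 0.55] 8.58
182.0 [2.3  0.64] 9.08
178.0 [2.35 0.74] 9.58
174.0 [2.41 0.84] 10.08
170.0 [2.45 0.94] 10.58
166.0 [2.49 1.05] 11.08
162.0 [2.52 1.16] 11.58
```

```bash
python3 -m handwheel '[[0.17,-0.03,0,0,0,0.15,0],[0.34,-0.06,0,0,0,0.33,0],[0.47,-0.05,0,0,0,0.33,0],[0.54,-0.05,0,0,0,0.33,0],[0.63,-0.06,0,0,0,0.58,0],[0.75,-0.07,0,0,0,1.08,0],[0.86,-0.08,0,0,0,1.58,0],[0.97,-0.09,0,0,0,2.08,0],[1.08,-0.08,0,0,0,2.58,0],[1.19,-0.07,0,0,0,3.08,0],[1.3,-0.05,0,0,0,3.58,0],[1.41,-0.02,0,0,0,4.08,0],[1.52,0.02,0,0,0,4.58,0],[1.62,0.06,0,0,0,5.08,0],[1.72,0.11,0,0,0,5.58,0],[1.82,0.17,0,0,0,6.08,0],[1.91,0.23,0,0,0,6.58,0],[2.0,0.31,0,0,0,7.08,0],[2.08,0.38,0,0,0,7.58,0],[2.08,0.38,0,0,0,7.58,0]]'
python3 - <<'E'
from h import *
from workcell import manip
s=manip.read_state();C=(.5186,.2022)
b=manip.get_image("wrist");pickle.dump(b,open("b2.pkl","wb"));cv2.imwrite("pics/b2.png",cv2.cvtColor(b["frame"],cv2.COLOR_RGB2BGR))
p,y=tool(C,194,.0176,False);print(s["position"],p,s["eef_rot"][2],y)
s["position"][:2]=p;s["eef_rot"]=[np.pi,0,y]
for th in(190,186,182,178,174,170,166,163,160):
    p,y=tool(C,th,.0176,False);a,b=rel(s,[*p,s["position"][2]],y);print(th,a[:2],b[2])
p,y=tool(C,160,.035,False);print(rel(s,[*p,.07],y))
E
```

```text
clock: 11.8
position: [0.4627, 0.1706, 0.0695]
eef_rot: [3.141, -0.0, 1.816]
contact_force: [0.2, 0.3, -0.0]
width: 0.004
grip_force: 0.0
[0.46273338 0.17062814 0.06953958] [0.46269949 0.17012364] 1.8159655489015598 1.8151424220741026
190 [ 0.11 -0.03] 0.5
186 [ 0.22 -0.05] 1.0
182 [ 0.33 -0.06] 1.5
178 [ 0.44 -0.06] 2.0
174 [ 0.56 -0.06] 2.5
170 [ 0.67 -0.04] 3.0
166 [ 0.78 -0.03] 3.5
163 [ 0.86 -0.01] 3.87
160 [0.94 0.02] 4.25
(array([ 0.58, -0.22, -0.01]), array([-0.  , -0.  ,  4.25]))
```

View pics/b2.png

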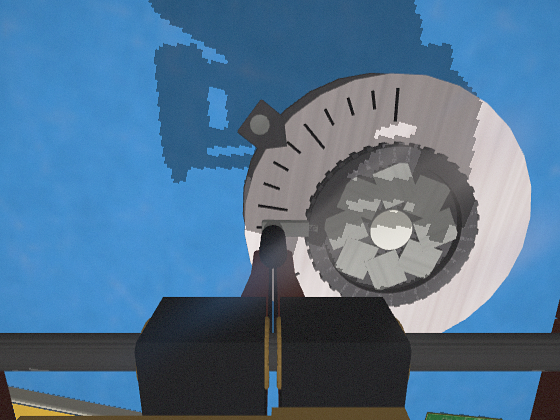

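```bash
python3 -m handwheel '[[0.11,-0.03,0,0,0,0.5,0],[0.22,-0.05,0,0,0,1,0],[0.33,-0.06,0,0,0,1.5,0],[0.44,-0.06,0,0,0,2,0],[0.56,-0.06,0,0,0,2.5,0],[0.67,-0.04,0,0,0,3,0],[0.78,-0.03,0,0,0,3.5,0],[0.86,-0.01,0,0,0,3.87,0],[0.94,0.02,0,0,0,4.25,0],[0.94,0.02,0,0,0,4.25,0],[0.94,0.02,0,0,0,4.25,0],[0.58,-0.22,0,0,0,4.25,0],[0.58,-0.22,-0.8,0,0,4.25,0],[0.58,-0.22,-2,0,0,4.25,0],[0.58,-0.22,-3,0,0,4.25,0],[0.58,-0.22,-3,0,0,4.25,0],[0.58,-0.22,-3,0,0,4.25,0]]'
python3 - <<'E'
from h import *
from workcell import manip
b=manip.get_image("wrist");pickle.dump(b,open("b3.pkl","wb"));cv2.imwrite("pics/b3.png",cv2.cvtColor(b["frame"],cv2.COLOR_RGB2BGR))
measure(b,np.array((.5186,.2022)))
C=(.5186,.2022)
p,y=tool(C,160,.035,False);s=dict(position=np.array([*p,.19]),eef_rot=[np.pi,0,y])
for th,off in((160,.035),(160,.024),(160,.0176),(159,.0176),(158,.0176),(157,.0176),(156,.0176),(155,.0176),(157,.035)):
    p,y=tool(C,th,off,False);a,b=rel(s,[*p,.07],y);print(th,a,b[2])
E
```

```text
clock: 13.55
position: [0.4484, 0.1898, 0.1895]
eef_rot: [3.14, -0.001, 1.223]
contact_force: [-0.4, -0.7, -0.1]
width: 0.007
grip_force: 0.0
C [0.51907245 0.20210173] r 78.03882598876953 post [272.32407407 163.57407407] 108 0.06286470788604982 156.14759502848696 clip [242.69889503 153.99723757] 362 0.08753948287045692 155.51556014333403
160 [ 0. -0.  3.] 0.0
160 [ 0.28 -0.    3.  ] 0.0
160 [ 0.44 -0.    3.  ] 0.0
159 [ 0.46 -0.01  3.  ] 0.12
158 [ 0.49 -0.01  3.  ] 0.25
157 [ 0.52 -0.02  3.  ] 0.38
156 [ 0.54 -0.03  3.  ] 0.5
155 [ 0.57 -0.03  3.  ] 0.62
157 [ 0.08 -0.04  3.  ] 0.38
```

```bash
python3 - <<'E'
from h import *
for n in("b1","b3"):
    b=pickle.load(open(n+".pkl","rb")); f=b["frame"]; mx=f.max(2).astype(int)
    C=np.array((.5187,.2022)) if n=="b1" else np.array((.51907,.2021))
    u,v=(271,165) if n=="b1" else (272,164)
    if n=="b3": print(mx[v-12:v+16,u-40:u+34:2])
    uv=np.indices(mx.shape)[::-1].reshape(2,-1).T
    r=np.linalg.norm(cast(b,uv,.054)-C,axis=1).reshape(mx.shape); nb=f[...,2].astype(int)-f[...,0]<35
    for lo,hi in((.0815,.096),(.084,.096),(.083,.091)):
      for t in(0,45):
        q=nb&(r>lo)&(r<hi)&(mx>t); k,l,st,ce=cv2.connectedComponentsWithStats(q.astype(np.uint8)); j=1+st[1:,4].argmax()
        print(n,lo,hi,t,st[j],ang(cast(b,ce[j],.054)[0]-C))
E
```

```text
b1 0.0815 0.096 0 [353  39  30  21 460] 156.8534526331555
b1 0.0815 0.096 45 [353  39  30  21 457] 156.80992611245978
b1 0.084 0.096 0 [353  39  30  17 367] 156.8901403240156
b1 0.084 0.096 45 [353  39  30  17 366] 156.8719168352204
b1 0.083 0.091 0 [353  43  29  15 313] 156.9037196153912
b1 0.083 0.091 45 [353  43  29  15 311] 156.85994389456567
[[180 181  91 ...  84  82  99]
 [180 186  88 ...  84  87  87]
 [182 182  85 ...  85  84  84]
 ...
 [184 182 183 ...  86  86  87]
 [182 185 179 ...  91  84  89]
 [182 183 183 ...  88  88  86]]
b3 0.0815 0.096 0 [235 142  17  25 366] 155.44513284853073
b3 0.0815 0.096 45 [235 142  17  25 362] 155.5138651791298
b3 0.084 0.096 0 [235 142  14  25 292] 155.44302234611078
b3 0.084 0.096 45 [235 142  14  25 289] 155.50684804650518
b3 0.083 0.091 0 [239 142  11  25 242] 155.45924258919882
b3 0.083 0.091 45 [239 142  11  25 241] 155.48572575976695
```

```bash
python3 - <<'E'
from h import *
np.set_printoptions(linewidth=250,threshold=99999)
b=pickle.load(open("b3.pkl","rb"));mx=b["frame"].max(2).astype(int)
print(mx[150:184,254:316:2])
E
```

```text
[[ 63  83  57 129 130 129 128 134 135 131 130 215 208 212 214 217 216 209 210 217 128  37  91  93 100  90 104  85  88  81  83]
 [ 88  87  80 100 129 132 132 134 133 131 131 205 197 213 218 212 218 210 209 210  54  49  86  94 110  97 105  84  89  85  85]
 [ 85  87  81  54 135 126 128 131 137 130 129 123 120 214 205 124 213 205 201 126  66  85  88  84  82  99  96  84  84  79 100]
 [ 88  86  90  83 128  63  99 127 128 130 132 128 125 203 125 133 132 122 121 128  46  72  89  84  87  87  87  86  87  95 164]
 [ 88  85  86  83  56  48  31  27  20  41 132 132 126 124 127 133 133 131 128 129  81  58  88  85  84  84  88  89 111 165 160]
 [ 83  90  87  85  62 108  92  74  76  60 139 135 129 129 129 133 134 132 130 128 124  54  85  86  87  84  94 135 165 160 153]
 [ 84  83  84  86  80 115 134 135 135 136 130 128 124 121 124 125 126 131 129 121 136  74  88  86  85  86 133 161 160 158 155]
 [ 85  87  86  86  98 128 127 102  95  37  54  93  93  96  94  97  95 113 113 108 111  76  90  85  88  87 166 161 157 155 158]
 [ 83  83  91  81 161 150  85  90  21  15  13  27  84 110 110 108 106 104 104 107 10
[... 2518 characters left out ...]
210 210 207 203 209 221  32  85  91  84  89  87  89  87  86  87]
 [184 117 215 208 213 212 208 214 208 202  99 215 209 208 214 213 211 211 208 211 218  59  88  88  88  86  86  85  86  88  89]
 [178 150 219 209 210 213 203 203 150  55  57 215 210 209 214 214 209 209 211 211 213  95  88  89  88  81  96  87  83  87  83]
 [179 183 224 210 211 218 146  57  52  97 151 213 209 209 216 213 207 211 210 206 214 149  85  88  87  90 111  90  83  83  74]
 [183 186 218 213 215 213  50 102 144 216 219 207 211 207 213 215 212 209 209 207 212 164 103  89  91 115 101 106  85  88  60]
 [181 181 190 209 211 216 144 217 217 214 209 208 211 208 211 218 212 211 210 205 213 221 132  86  95 120  95  88  84  90 109]]
```

```bash
cat >> h.py <<'E'
def post(b,C,u,v,A):
    f=b["frame"].max(2).astype(np.uint8); m=np.zeros_like(f); m[v-20:v+20,u-18:u+18]=f[v-20:v+20,u-18:u+18]<70
    m=cv2.morphologyEx(m,cv2.MORPH_OPEN,cv2.getStructuringElement(cv2.MORPH_ELLIPSE,(9,9)))
    x,y,w,h=cv2.boundingRect(m); 
    fl=210/np.tan(np.radians(b["vfov"])/2); R=b["pose"][:3,:3]; 
    depth=(R.T@(np.array([*(np.array(C)+.062*np.array([np.cos(np.radians(A)),np.sin(np.radians(A))])),.092])-b["pose"][:3,3]))[2]
    d=.012*fl/depth; c=(x+(w-1)/2,y+h-.5-d/2)
    P=cast(b,c,.092)[0]-C; print("bbox",x,y,w,h,"d",d,"c",c,"ang",ang(P),np.linalg.norm(P),"short",A-ang(P))
E
python3 - <<'E'
from h import *
post(pickle.load(open("w3.pkl","rb"))[1],np.array((.57985,-.17257)),268,128,215.0)
post(pickle.load(open("w4.pkl","rb")),np.array((.57985,-.17257)),269,131,215.0)
post(pickle.load(open("b3.pkl","rb")),np.array((.51907,.2021)),273,168,155.5)
E
```

```text
bbox 261 119 16 17 d 16.89015165060378 c (268.5, np.float64(127.05492417469812)) ang 210.35184219230865 0.062007794931646265 short 4.648157807691348
bbox 261 123 16 17 d 16.894303666597974 c (268.5, np.float64(131.052848166701)) ang 215.01301243885436 0.06187325738330168 short -0.013012438854360653
bbox 266 157 15 20 d 16.46167950862001 c (273.0, np.float64(168.26916024569)) ang 159.271933646459 0.062226913298462375 short -3.77193364645899
```

```bash
python3 -m handwheel '[[0,0,1,0,0,0,0],[0,0,2.2,0,0,0,0],[0,0,3,0,0,0,0],[0.14,0,3,0,0,0,0],[0.28,0,3,0,0,0,0],[0.38,0,3,0,0,0,0],[0.44,0,3,0,0,0,0],[0.46,-0.01,3,0,0,0.12,0],[0.49,-0.01,3,0,0,0.25,0],[0.53,-0.02,3,0,0,0.42,0],[0.53,-0.02,3,0,0,0.42,0],[0.53,-0.02,3,0,0,0.42,0],[0.3,-0.03,3,0,0,0.4,0],[0.08,-0.04,3,0,0,0.4,0],[0,0,2.2,0,0,0,0],[0,0,1,0,0,0,0],[0.3,0,0,0,0,0,0],[0.3,0,0,0,0,0,0],[0.3,0,0,0,0,0,0]]'
python3 - <<'E'
from h import *
from workcell import manip
b=manip.get_image("wrist");pickle.dump(b,open("b4.pkl","wb"))
C=measure(b,np.array((.5186,.2022)))
u,v=proj(b,[*(C+.062*np.array([np.cos(2.72),np.sin(2.72)])),.092]);print(u,v)
post(b,C,int(u),int(v),155.9)
E
```

```text
clock: 15.5
position: [0.4527, 0.2016, 0.1897]
eef_rot: [3.14, -0.001, 1.222]
contact_force: [-0.4, -0.2, -0.0]
width: 0.006
grip_force: 0.0
C [0.51890546 0.20203287] r 78.06031036376953 post [272.28703704 174.37962963] 108 0.06315014010736826 151.86748634006696 clip [242.92045455 168.51704545] 352 0.08744462544731438 155.123158034694
273.19889296136637 180.33820170950065
bbox 266 168 15 20 d 16.227368535035964 c (273.0, np.float64(179.38631573248202)) ang 155.20015026764364 0.062203220788775736 short 0.6998497323563697
```

```bash
python3 -m handwheel '[[-0.6,0,-0.3,0,0,0,0],[-1.05,0,-0.3,0,0,0,0],[-1.05,-0.5,-0.3,0,0,0,0],[-1.05,-0.5,-0.3,0,0,0,0],[-1.05,-0.5,-0.3,0,0,0,0]]'
python3 - <<'E'
from h import *
from workcell import manip
b=manip.get_image("wrist");pickle.dump(b,open("b5.pkl","wb"))
C=measure(b,np.array((.5186,.2022)))
u,v=proj(b,[*(C+.062*np.array([np.cos(2.72),np.sin(2.72)])),.092]);print(u,v)
post(b,C,int(u),int(v),155.8)
# other extents, nadir
n=b["pose"][:3,3].copy();n[2]=0;print("nadir",proj(b,n))
f=b["frame"].astype(int);np.set_printoptions(linewidth=250,threshold=99999);print(f.max(2)[int(v)-16:int(v)+18,int(u)-20:int(u)+24:2])
E
```

```text
clock: 16.05
position: [0.4191, 0.1687, 0.2002]
eef_rot: [-3.141, 0.001, 1.223]
contact_force: [0.1, 0.1, 0.1]
width: 0.008
grip_force: 0.0
C [0.51897003 0.20216907] r 78.0937271118164 post [300.12727273 119.38181818] 165 0.06292624050281753 155.34061259307825 clip [267.41643836 116.84657534] 365 0.08750031247707207 155.86591512545692
301.30824233678936 120.25506580140826
bbox 292 113 17 16 d 16.340851161062012 c (300.0, np.float64(120.329574419469)) ang 155.95687925268874 0.06295318949455539 short -0.15687925268872505
nadir (np.float64(272.80457476206044), np.float64(111.06371820041693))
[[143 209 134 134 143 147 116  78  52  43 104 132 136 140 131 135 138 137 138 139 114  44]
 [158 127 136 134 142 140 141 139 115  61  34  43 102 128 131 135 135 139 138 137 142  40]
 [131 130 136 130 135 141 138 138 137 138  97  63  27  43 136 135 135 140 132 137 145  49]
 [135 137 135 135 140 139 141 136 136 133 142 141  76  51 137 131 136 141 137 138 139  47]
 [140 134 132 135 134 140 140 138 135 135 137 138 144 120 138 129 131 134 140 139 108  47]
 [134 137 136 132 134 144 140 135 138 126 138 135
[... 1890 characters left out ...]
7 106 164 222 228 220 215 212 208 213 216 155  34  54  61  59]
 [219 212 213  71  34  38  56  75 132 214 222 216 214 214 209 213 215 226  53  63  91  60]
 [217 212 211 114 123 120 149 186 181 214 220 216 213 213 209 213 215 225  72  85  92  55]
 [218 215 214 218 223 218 223 217 213 213 219 214 217 215 212 209 215 221 137  48  94  88]
 [217 213 214 209 214 208 218 211 215 211 217 218 213 214 213 210 214 217 134  44  91  92]
 [217 214 214 213 215 210 216 210 214 214 217 217 213 215 212 208 214 218 131  65  90 108]
 [220 214 213 213 215 212 212 214 212 215 216 216 214 215 214 209 214 216 154  88  90 100]
 [220 216 214 210 216 215 209 214 212 210 212 221 215 212 215 212 212 216 229  82  75  91]]
```

```bash
python3 -c "
from workcell import manip
print(manip.job_done())"
```

```text
the job is handed in; nothing more can be done
None
```

Both lamp levers now point at their arrow clips, within about 0.2° by the last wrist-camera measurements; the lamps stayed in place, the arm is clear, and the job is handed in at about 16 s on the robot's clock.

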